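Mix a carrier of tubes on the touch mixer

ROBOT

A 7-joint arm with a two-finger parallel gripper is mounted at the origin on a cart in front of the work surface, level with it; the furniture and walls round the work are solid. World frame = base frame: x ahead of the robot, y to its left, z up, the work surface at z = 0. Lengths are in mm, angles in rad, forces in N, time in s.
With the tool pointing down it reaches from about 425 to 825 mm from the base axis. Payload 3.6 kg.
Tool frame: the origin (TCP) lies midway between the tips of the shut fingers; the grasp point (between the pads) lies 19 mm behind it; z points along the fingers, y is the direction in which the jaws open and shut (so a half turn about z gives the same grasp; the last joint's range is limited). The gripper opens to 93 mm and grips with 3 to 60 N. Pads are 15 mm wide; open, the fingers measure 128 mm over their backs; the gripper's body (75 mm by 188 mm) begins 65 mm behind the grasp point.
Start: joints at [-1.236, 0.615, -0.013, 1.423, 0.008, 1.103, -0.04], TCP at [230.038, 607.902, 218.64] pointing down, gripper open.
Joint ranges: [-3.12, 3.12], [-0.3, 2.06], [-1.34, 1.32], [0.26, 2.42], [-1.36, 4.5], [0.01, 1.98], [-2.84, 2.84]. Speed limits (rad/s): [2.79, 2.79, 3.14, 3.14, 3.14, 3.14, 3.14].

INTERFACE

Orientations are given as [roll, pitch, yaw] about the fixed x, y, z axes, in that order (R = Rz(yaw) Ry(pitch) Rx(roll)).
In Python, from station import bot, get_image gives the robot as it stands.
- The arm moves only by the tool move_arm, never from a script. Its argument "steps" is one flat list of numbers, 7 for each row, row after row: the turn, a rotation vector about the tool's x, y, z in degrees, then the shift along the tool's x, y, z in mm, then the closure in counts, from 0 (fully open) to 255 (shut). A call has 1 to 20 rows; each row shifts and turns the commanded pose from where the row before left it, along the tool's axes as they then stand; what a row does not reach is not made up. A row lasts 1/10 s, in which the tool goes at most 50 mm and 8.59 degrees, less where a joint would pass 70% of its speed; a pose out of reach is approached as far as the arm can. A call is refused whole if a number of a shift passes 50 or a number of a turn 8.59, either way. A call with a gripper value outside its range is refused whole. The fingers move at their own pace and stop on an object; the grip force is fixed at half the most. Time passes only in rows, so rows that do not move let the fingers close. It gives the time, the measured TCP pose, the force and the opening at its end, in the units of the state.
- bot.sense(): the state, without advancing time (a new reading comes with each control period).
- get_image(name): name is "side" or "top"; returns a dict with "frame" (400x640x3 uint8, red, green, blue), "fov_y" (degrees; the focal length in pixels is half the picture's height over the tangent of half this angle, whatever the lens; pixels are square), "cx", "cy" (the principal point, pixels), "world_to_cam" (4x4, takes a point from world to camera coordinates). Camera axes: x right, y down, z forward; pixel columns grow to the right and rows downward; lengths in mm; the calibration is good to about 2 mm. A picture is of the moment at which its call begins. There is no depth.
- bot.job_done(): hands the job in, once; it reports no verdict.
The state is a dict: "clock": time; "joint_positions": joint angles; "joint_vel": joint speeds; "tau": joint torques, N m; "position": TCP position; "tool_rot": TCP orientation; "force": force on the tool from outside, world axes, zero at the start; "torque": the same for the moment, N m; "opening": finger opening in mm.
Only numpy, scipy, OpenCV 4.12 (cv2) and the standard library are available. Lean on these libraries where they do the work, as an engineer would, in place of code of your own. Each camera call takes 0.05 s, during which the arm holds its last target.

TASK

Lift the tube carrier with the orange handle by that handle and stand it upright in the round recess of the low touch mixer's spring-loaded platform. Then, still holding the handle, press the carrier down until the platform is about half way down (8 mm, the red pointer in the green zone), never onto its bottom stop, keep it there for at least three seconds, and finish while still holding it pressed there. Leave the grey-handled carrier and everything else on the bench where it stands.

Things in the scene. Friction and masses are not known exactly. Their poses are not given: they have to be found in the camera images.
- carrier_orange: Loose tube carrier with an ORANGE bar handle, about 0.22 kg, 108 mm tall. Origin: centre of its underside; z up through the handle. Foot: aluminium disc 54 mm across, 8 mm high, its lower edge bevelled 2 mm; above it an 18 mm column and a white round plate 74 mm across (z 35 to 41 mm) in which four small closed tubes hang, their caps up to about 54 mm. Handle: see carrier_orange_grip
- carrier_orange_grip (a point): Middle of the orange handle bar, 100 mm straight above the carrier's origin. The bar is 12 mm thick (carrier x), 70 mm long (carrier y), 16 mm high (z 92 to 108 mm), borne on two 8 mm steel posts 29 mm either side of its middle along y; free below the bar down to the tube caps. Pinch it across its 12 mm thickness, from above
- carrier_grey: A second, equal carrier with a GREY handle; not to be moved. Same origin and sizes. The two may stand in either order
- touch_mixer: The low white touch mixer that stands in front (not the taller mixer with a black cup at the back); fixed, 150 mm (its x) by 124 mm (its y), housing top 52 mm above the worktop. Origin: centre of its underside; yaw varies. A black gauge post (top 84 mm above the worktop, 58 mm from the platform's axis) stands at its front left
- platform_seat (a point): Centre of the recess floor of the mixer's round black platform (70 mm across, on a steel stem above the middle of the housing); 79 mm above the worktop when not pressed, moving down with the platform. The recess is 62 mm wide, with a rim 4 mm thick standing 6 mm above this point
- touch_platform (a joint): Travel of the platform straight down, in m: 0 at rest (up), 0.016 on its bottom stop. Spring-loaded, returns by itself: it begins to move at about 6 N and stiffens by 0.7 N per mm (8 mm takes about 11.6 N, the bottom stop 17 N); the carrier's own weight does not move it. A red pointer on the platform stands beside the gauge post: white 0 to 5 mm, green 5 to 11 mm, white, then red from 13.5 mm down
- bottle_blue: White bottle with a blue cap, 56 mm across, 105 mm tall, loose, origin at the centre of its underside; leave it alone
- beaker: Small clear beaker, 55 mm across, 66 mm tall, loose, origin at the centre of its underside; leave it alone
- timer: White bench timer lying on its back, 68 x 68 x 20 mm, loose, origin at the centre of its underside; leave it alone
- cold_block: Dark blue cooling block, 62 x 96 x 34 mm, loose, origin at the centre of its underside; leave it alone

How it is judged (in metres and radians):
On the way, in this order (a step that is already met when the one before it is completed fails the run):
1. the orange-handled carrier is lifted by the gripper, its base more than 3 cm above the worktop (contact force between the fingers and carrier_orange above 1 N and height (world z) of carrier_orange above 0.03 m and contact force between carrier_orange and touch_mixer below 0.1 N), for 0.2 s.
2. for 3 s without a break the carrier, gripped, upright and seated in the recess, keeps the platform 5 to 11 mm down (value of joint touch_platform between 0.005 and 0.011 m and contact force between the fingers and carrier_orange above 1 N and contact force between carrier_orange and touch_mixer above 5 N and horizontal distance between carrier_orange and platform_seat below 0.008 m and z of carrier_orange in the frame of platform_seat below 0.004 m and angle between carrier_orange's own z axis and vertical below 0.15 rad), for 3 s.
At the end, for the whole second after the job is handed in: Still held at the end: carrier standing in the platform's recess (base within 8 mm of the centre and 4 mm of the recess floor, tilt under 0.15 rad), pressed on it with over 5 N, platform 5 to 11 mm down, gripper still on the carrier (all of step 2); the arm keeps its last pose, push and grip.
It fails at once if a bystander (grey-handled carrier, blue-capped bottle, beaker, timer, cold block) is shifted by more than 3 cm (distance of any of carrier_grey, bottle_blue, beaker, timer, cold_block from where it was at the start of the episode above 0.03 m).
It fails at once if the platform is driven on to its bottom stop (travel over 14.5 mm) (value of joint touch_platform above 0.0145 m).
It fails at once if the orange-handled carrier tips by more than 0.6 rad (angle between carrier_orange's own z axis and vertical above 0.6 rad).
It also fails if it takes over 56 s, if anything falls off the work surface, if the arm or the gripper's body presses on something with over 40 N, if the wrist force passes 120 N, or if a joint passes its speed limit or range.

## Working session

There is one attempt and no reset: what is moved stays moved. The work goes in short steps, Python scripts to look and compute and a tool call to move; the robot and the scene stay as the last step left them, time stands still between calls to the robot, and variables do not carry over. Pictures are saved under pics/ and viewed, and the job is handed in when it is done.

Besides the shell and the picture viewer there is one more tool, called after "Request:" as a command line: name --argument value ..., lists and objects as JSON in quotes. move_arm: Moves the arm, as the interface text tells. Its arguments: {"type":"object","properties":{"steps":{"type":"array"}},"required":["steps"]}

```bash
mkdir -p pics; ls; python3 - <<'E'
from station import bot,get_image
import cv2,pickle
s=bot.sense()
for k in s: print(k,s[k])
d={}
for n in("side","top"):
    g=get_image(n); d[n]=g
    cv2.imwrite(f"pics/{n}0.png",g["frame"][:,:,::-1])
    print(n,g["fov_y"],g["cx"],g["cy"],g["world_to_cam"], [k for k in g])
pickle.dump(d,open("im0.pkl","wb"))
E
```

```text
pics
clock 0.0
joint_positions [-1.23550334  0.61590177 -0.01260266  1.42486862  0.00808492  1.10336641
 -0.04040332]
joint_vel [-3.38972098e-05  1.80156183e-04 -2.89882664e-09 -1.16617900e-04
 -1.23846145e-03  1.13912152e-03  1.84373771e-04]
tau [ 3.08804347e-04 -4.58934259e+01  2.09235577e-01 -1.65742475e+01
 -6.11305120e-02  2.05157034e-02  2.30997830e-04]
position [229.78979403 607.20265613 217.50254398]
tool_rot [-3.13909855e+00  2.89244045e-05  2.77984467e+00]
force [ 0.17896947 -0.36084472  0.54368108]
torque [ 0.00791767 -0.04768908  0.00097347]
opening 92.82016539922124
side 45.88582300296673 318.8171490219366 203.2591070580017 [[ 8.10266733e-01 -5.85762608e-01 -1.87080133e-02 -4.60598615e+02]
 [-2.13535631e-01 -2.65348756e-01 -9.40208792e-01  2.33028322e+02]
 [ 5.45775005e-01  7.65814733e-01 -3.40084457e-01  7.63736058e+02]
 [ 0.00000000e+00  0.00000000e+00  0.00000000e+00  1.00000000e+00]] ['frame', 'fov_y', 'cx', 'cy', 'world_to_cam']
top 57.1838462792093 319.7106868532628 197.47400217157715 [[ 9.05815553e-03 -9.99751609e-01  2.03634371e-02  4.01349838e+01]
 [-9.84942824e-01 -1.24361731e-02 -1.72432522e-01  5.89923712e+02]
 [ 1.72642935e-01 -1.84949006e-02 -9.84810822e-01  9.19622690e+02]
 [ 0.00000000e+00  0.00000000e+00  0.00000000e+00  1.00000000e+00]] ['frame', 'fov_y', 'cx', 'cy', 'world_to_cam']
```

View pics/side0.png

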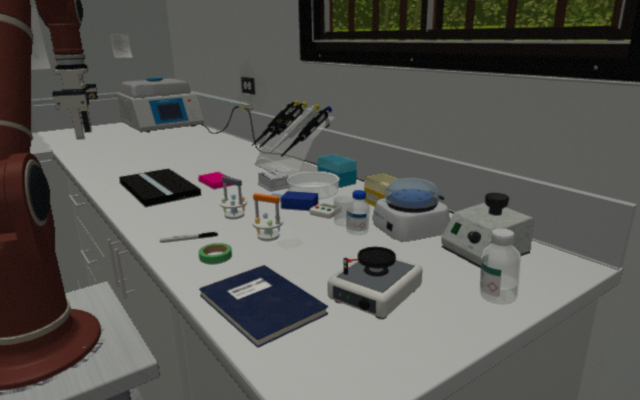

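View pics/top0.png

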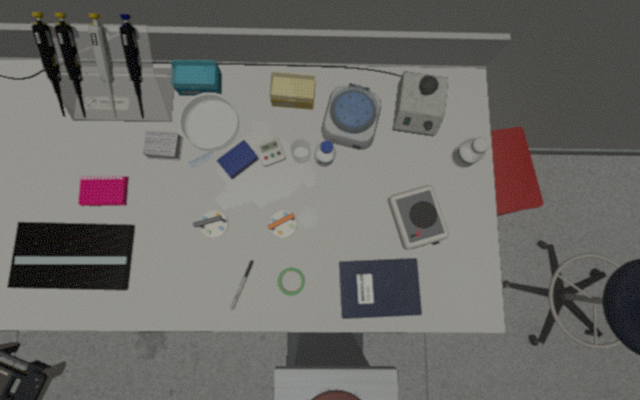

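```bash
python3 - <<'E'
import cv2,pickle,numpy as np
d=pickle.load(open("im0.pkl","rb"))
def crop(n,x,y,w,h,k,o):
    f=d[n]["frame"][y:y+h,x:x+w,::-1]
    f=cv2.resize(f,None,fx=k,fy=k,interpolation=cv2.INTER_CUBIC)
    for i in range(0,w,10): cv2.putText(f,str(x+i),(i*k,8),0,.3,(0,0,255),1);cv2.line(f,(i*k,8),(i*k,14),(0,0,255),1)
    for i in range(0,h,10): cv2.putText(f,str(y+i),(0,i*k+4),0,.3,(0,0,255),1)
    cv2.imwrite("pics/"+o,f)
crop("top",255,195,60,50,12,"t_or.png")
crop("top",375,175,80,75,8,"t_mix.png")
crop("side",215,170,80,75,8,"s_or.png")
crop("side",320,240,110,75,7,"s_mix.png")
E
```

```text
(no output)
```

View pics/t_or.png

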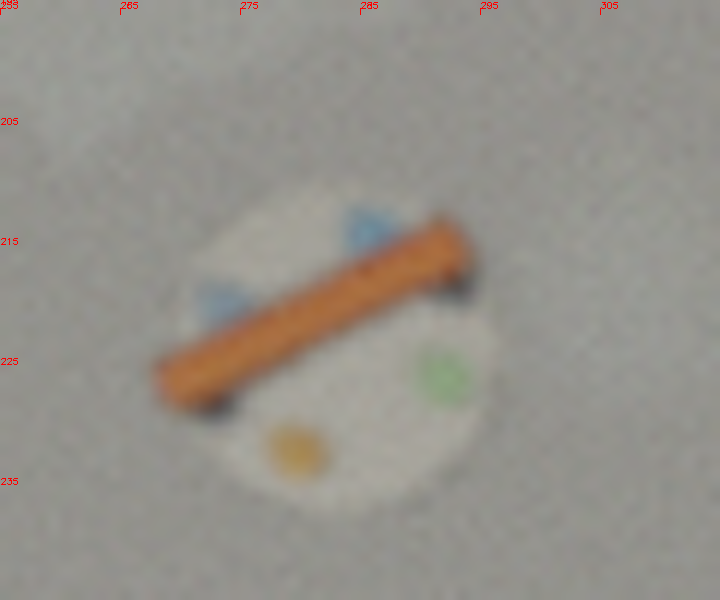

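View pics/t_mix.png

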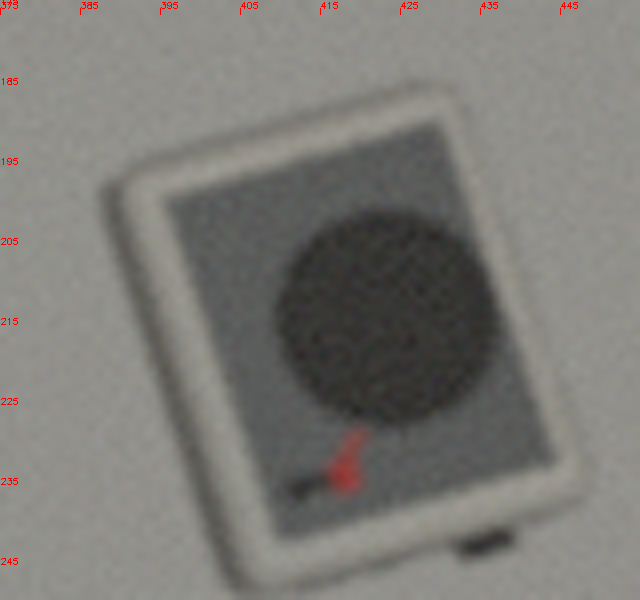

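View pics/s_or.png

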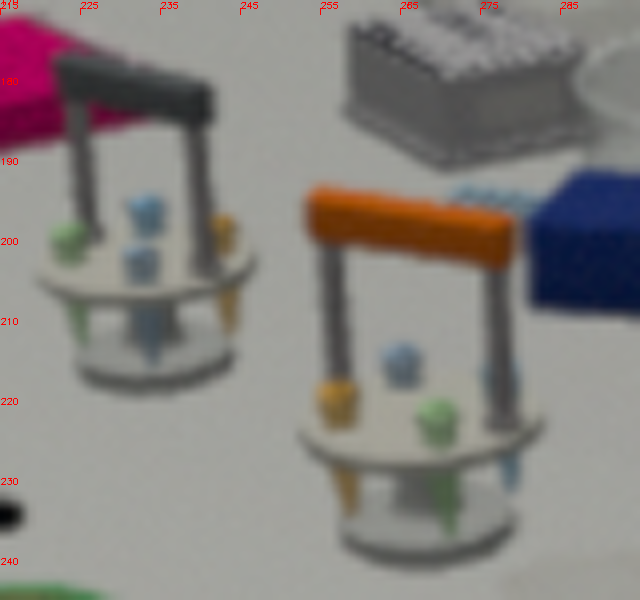

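View pics/s_mix.png

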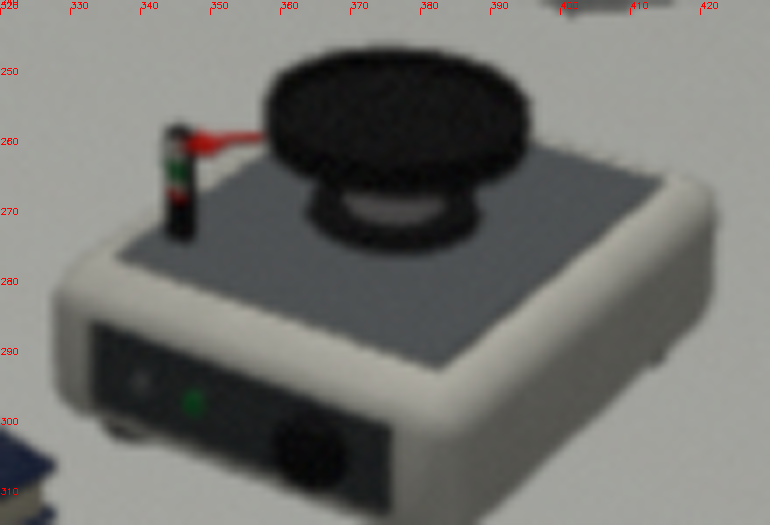

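```bash
cat > h.py <<'E'
import cv2,numpy as np
def cam(g):
    h=g["frame"].shape[0]; f=h/2/np.tan(np.radians(g["fov_y"]/2)); return f,g["cx"],g["cy"],np.array(g["world_to_cam"])
def proj(g,P):
    f,cx,cy,T=cam(g); P=np.atleast_2d(P); c=P@T[:3,:3].T+T[:3,3]
    return np.c_[f*c[:,0]/c[:,2]+cx,f*c[:,1]/c[:,2]+cy]
def box(c,yaw,sx,sy,z0,z1):
    a=np.array([[i*sx/2,j*sy/2,z] for i in(-1,1) for j in(-1,1) for z in(z0,z1)],float)
    R=np.array([[np.cos(yaw),-np.sin(yaw),0],[np.sin(yaw),np.cos(yaw),0],[0,0,1]])
    return a@R.T+np.array([c[0],c[1],0])
def pm(P):
    h=cv2.convexHull(P.astype(np.float32)); m=cv2.moments(h); a=m["m00"]
    return np.array([m["m10"]/a,m["m01"]/a]),np.array([m["mu20"],m["mu11"],m["mu02"]])/a,a
def mm(w):
    m=cv2.moments(w.astype(np.float32)); a=m["m00"]
    return np.array([m["m10"]/a,m["m01"]/a]),np.array([m["mu20"],m["mu11"],m["mu02"]])/a,a
def orange(f,roi):
    x,y,w,h=roi; hsv=cv2.cvtColor(f,cv2.COLOR_RGB2HSV); m=((hsv[...,0]>3)&(hsv[...,0]<17)&(hsv[...,1]>130))
    o=np.zeros_like(m); o[y:y+h,x:x+w]=m[y:y+h,x:x+w]
    n,l,s,_=cv2.connectedComponentsWithStats(o.astype(np.uint8)); return l==1+np.argmax(s[1:,4])
def cyl(x,y,z0,z1,r=35):
    t=np.linspace(0,2*np.pi,90); return np.array([[x+r*np.cos(a),y+r*np.sin(a),z] for a in t for z in(z0,z1)])
E
python3 - <<'E'
import pickle,numpy as np
from scipy.optimize import least_squares
from h import *
d=pickle.load(open("im0.pkl","rb"))
M={n:mm(orange(d[n]["frame"],r)) for n,r in(("top",(255,195,60,50)),("side",(240,180,50,40)))}
print(M)
def each(names,zf=False):
    def f(p):
        r=[]
        dz=p[3] if zf else 0
        for n in names:
            c,s,a=pm(proj(d[n],box(p[:2],p[2],12,70,92+dz,108+dz))); r+=list(c-M[n][0]); r+=list((s-M[n][1])*.1)
        return np.array(r)
    return least_squares(f,[500,40,.4]+([0] if zf else []),x_scale=[10,10,.1]+([5] if zf else []))
for ns,z in((["top"],0),(["side"],0),(["top","side"],0),(["top","side"],1)):
    s=each(ns,z); print(ns,s.x,s.cost,s.fun.round(2))
# platform: extremes
obs={"top":[(275/8+375,499/8+375),(208/8+175,428/8+175)],"side":[(264/7+320,529/7+320),(46/7+240,192/7+240)]}
def f(p,ns):
    r=[]
    for n in ns:
        P=proj(d[n],cyl(p[0],p[1],p[2],85)); 
        r+=list(np.array([P[:,0].min(),P[:,0].max(),P[:,1].min(),P[:,1].max()])-(np.array(obs[n]).ravel()-.5))
    return np.array(r)
for ns in (["top"],["side"],["top","side"]):
    s=least_squares(f,[500,-200,73],args=(ns,)); print(ns,s.x,s.fun.round(2))
E
```

```text
{'top': (array([280.49411765, 220.85882353]), array([ 45.6617301 , -22.83612457,  12.52124567]), 85.0), 'side': (array([266.21794872, 197.81410256]), array([51.02942143,  7.77128534,  4.45903189]), 156.0)}
['top'] [5.e+02 4.e+01 4.e-01] 920.8283641183826 [ 4.197e+01  8.830e+00  1.310e+00 -4.000e-02 -6.000e-02]
['side'] [4.68550636e+02 4.00000000e+01 4.00000000e-01] 182.69885277154222 [ 3.46 18.69  1.84  0.6   0.53]
['top', 'side'] [4.97083119e+02 4.00000000e+01 4.02437931e-01] 1165.959382570734 [41.97 10.02  1.31 -0.05 -0.05 14.78 15.7   1.79  0.54  0.48]
['top', 'side'] [4.97083119e+02 4.00000000e+01 4.02437931e-01 0.00000000e+00] 1165.959382570734 [41.97 10.02  1.31 -0.05 -0.05 14.78 15.7   1.79  0.54  0.48]
['top'] [ 543.95429917 -216.59575729   78.96426986] [ 0.   -0.   -0.01  0.01]
['side'] [ 545.40404093 -214.24135197   76.97172806] [-0.28  0.27 -0.05 -0.  ]
['top', 'side'] [ 543.91018882 -216.14247913   78.3335925 ] [-0.24 -0.18  0.    0.05 -0.23  0.42  0.49 -0.05]
```

```bash
python3 - <<'E'
import pickle,numpy as np
from scipy.optimize import least_squares
from h import *
d=pickle.load(open("im0.pkl","rb"))
M={n:mm(orange(d[n]["frame"],r)) for n,r in(("top",(255,195,60,50)),("side",(240,180,50,40)))}
def each(names,zf=False):
    def f(p):
        r=[]
        dz=p[3] if zf else 0
        for n in names:
            c,s,a=pm(proj(d[n],box(p[:2],p[2],12,70,92+dz,108+dz))); r+=list(c-M[n][0]); r+=list((s-M[n][1])*.1)
        return np.array(r)
    return least_squares(f,[530,60,.4]+([1] if zf else []),x_scale=[10,10,.1]+([5] if zf else []),diff_step=3e-3)
for ns,z in((["top"],0),(["side"],0),(["top","side"],0),(["top","side"],1)):
    s=each(ns,z); print(ns,s.x,s.cost,s.fun.round(2))
E
```

```text
['top'] [5.20974602e+02 1.43671815e+02 5.11667871e-01] 0.5686224935122746 [ 0.   -0.01  0.82 -0.47  0.5 ]
['side'] [5.24284294e+02 1.51821377e+02 3.41551350e-01] 0.10062371972377511 [-0.   -0.02  0.09  0.29  0.33]
['top', 'side'] [5.20978872e+02 1.44673127e+02 4.42650143e-01] 1.7442562290706836 [-0.42 -0.01  1.17 -0.2   0.14  0.26  1.02  0.82  0.17  0.26]
['top', 'side'] [5.20318067e+02 1.43640326e+02 4.38548612e-01 2.92030586e+00] 1.1910686663743286 [-0.11  0.13  1.23 -0.2   0.13  0.17  0.04  0.81  0.17  0.26]
```

Request:
move_arm --steps '[0,0,7,-10,0,0,0,0,0,7,-20,0,0,0,0,0,7,-20,0,0,0,0,0,7,-20,0,0,0,0,0,7,-20,0,0,0,0,0,6,-20,0,0,0,0,0,0,-30,0,0,0,0,0,0,-30,0,0,0,0,0,0,-30,0,0,0,0,0,0,-30,0,0,0,0,0,0,-30,0,0,0,0,0,0,-30,0,0,0,0,0,0,-30,0,0,0,0,0,0,-30,0,0,0,0,0,0,-30,0,0,0,0,0,0,-30,0,0,0,0,0,0,-30,0,0,0,0,0,0,-30,0,0,0,0,0,0,-20,0,0,0,0,0,0,0,0,0,0]'

```text
clock: 2.1
position: [494.2, 200.3, 218.4]
tool_rot: [-3.141, 0.002, 2.058]
force: [-0.5, 0.1, 0.4]
opening: 93.0
```

Request:
move_arm --steps '[0,0,0,-20,-1,10,0,0,0,0,-20,-1,10,0,0,0,0,-15,-1,10,0,0,0,0,-7,0,10,0,0,0,0,0,0,0,0,0,0,0,0,0,0,0]'

```text
clock: 2.7
position: [519.0, 149.8, 178.4]
tool_rot: [-3.141, -0.001, 2.066]
force: [-0.2, 0.2, 0.4]
opening: 93.1
```

```bash
cat > look.py <<'E'
import sys
from station import bot,get_image
import cv2,pickle
tag=sys.argv[1]; 
for a in sys.argv[2:]:
    n,x,y,w,h,k=a.split(","); x,y,w,h,k=map(int,(x,y,w,h,k))
    g=get_image(n); pickle.dump(g,open(f"{tag}_{n}.pkl","wb"))
    f=g["frame"][y:y+h,x:x+w,::-1]
    f=cv2.resize(f,None,fx=k,fy=k,interpolation=cv2.INTER_CUBIC)
    for i in range(0,w,10): cv2.putText(f,str(x+i),(i*k,8),0,.3,(0,0,255),1);cv2.line(f,(i*k,8),(i*k,14),(0,0,255),1)
    for i in range(0,h,10): cv2.putText(f,str(y+i),(0,i*k+4),0,.3,(0,0,255),1)
    cv2.imwrite(f"pics/{tag}_{n}.png",f)
s=bot.sense(); print(s["clock"],s["position"],s["tool_rot"],s["force"],s["opening"])
E
python3 look.py a side,200,110,130,140,4 top,230,160,110,100,6
```

```text
2.8 [519.41884048 149.78421682 179.01556221] [ 3.14076024e+00 -7.82769265e-04  2.06656059e+00] [-0.29132863 -0.12092868 -0.00295658] 93.22026299751181
```

View pics/a_side.png

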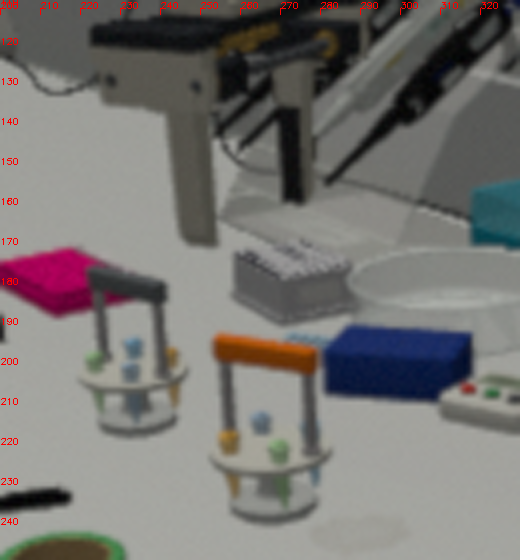

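View pics/a_top.png

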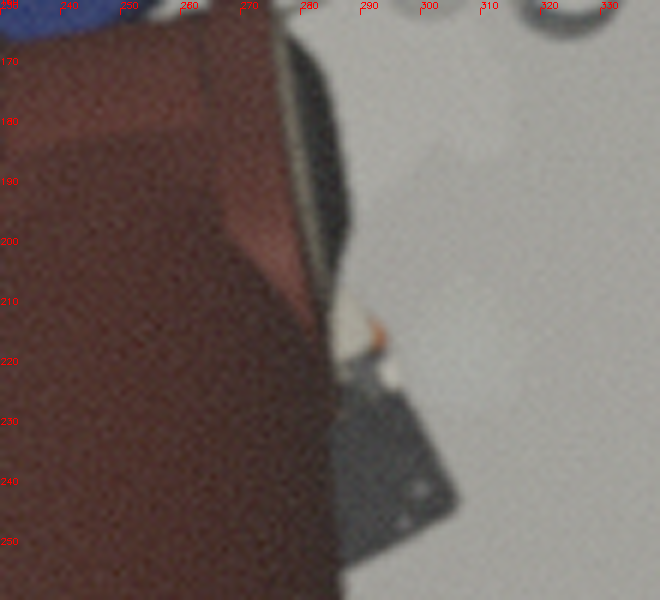

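```bash
python3 - <<'E'
import pickle,numpy as np
from h import *
g=pickle.load(open("a_side.pkl","rb"))
p=np.array([519.4,149.8,179.]); y=np.array([.879,.477,0])
print(proj(g,[p,p+y*46.5,p-y*46.5]))
for c in([521,144],[524.3,151.8],[522,147]): print(c,proj(g,[[*c,100]]), proj(g,[[*c,0]]))
# foot from side: bottom disc and plate
def ext(P): q=proj(g,P); return q.min(0),q.max(0)
for c in([521,144],[524.3,151.8],[522,147]):
  print(ext(cyl(*c,0,8,27)),ext(cyl(*c,35,41,37)))
E
```

```text
[[262.67093868 166.38586125]
 [272.9443498  161.60164007]
 [251.63712663 171.52419327]]
[521, 144] [[266.42788948 198.86574668]] [[268.7290621  237.34445951]]
[524.3, 151.8] [[265.99676882 197.73806187]] [[268.29517288 235.99313144]]
[522, 147] [[266.16307927 198.45364942]] [[268.46637301 236.85021603]]
(array([257.4435773 , 230.00356397]), array([279.76598651, 241.94108524])) (array([252.41933826, 216.24879706]), array([283.21519342, 230.1438788 ]))
(array([257.08338339, 228.72599656]), array([279.25911627, 240.52842759])) (array([252.08890886, 215.05935728]), array([282.68013451, 228.78628815]))
(array([257.20750529, 229.53640905]), array([279.47661747, 241.42431429])) (array([252.19303553, 215.81400629]), array([282.91444208, 229.64733309]))
```

Request:
move_arm --steps '[0,0,0,-3,-1,10,0,0,0,0,-2,0,15,0,0,0,0,0,0,20,0,0,0,0,0,0,20,0,0,0,0,0,0,15,0,0,0,0,0,0,10,0,0,0,0,0,0,8,0,0,0,0,0,0,0,0,0,0,0,0,0,0,0,0,0,0,0,0,0,0]'

```text
clock: 3.8
position: [521.7, 143.4, 81.4]
tool_rot: [3.14, 0.0, 2.064]
force: [-0.2, -0.2, 0.2]
opening: 93.0
```

```bash
python3 look.py b side,200,110,130,140,4 top,230,160,110,100,6
```

```text
3.9 [521.58064778 143.38223928  81.30144501] [3.14020822e+00 2.64257271e-04 2.06427973e+00] [-0.16930707 -1.00291591  0.40830022] 92.91564251132229
```

View pics/b_side.png

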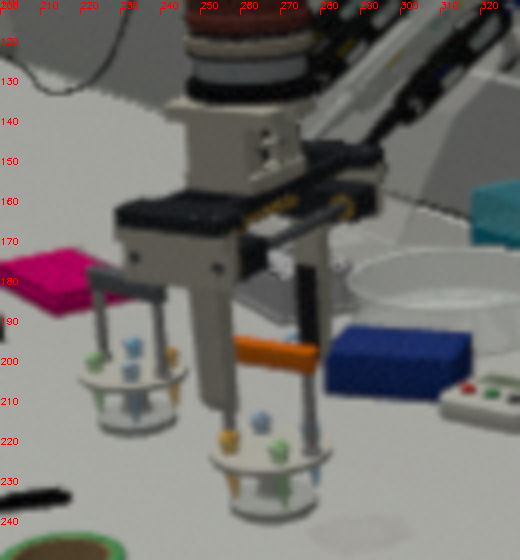

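View pics/b_top.png

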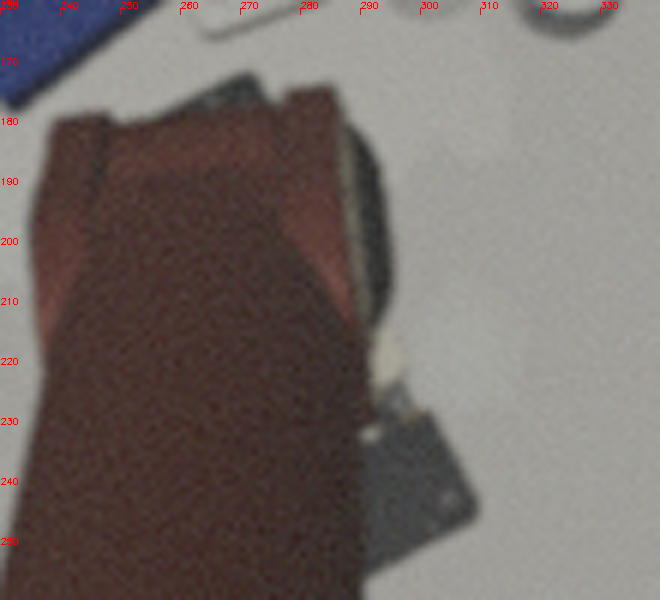

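Request:
move_arm --steps '[0,0,0,0,0,0,100,0,0,0,0,0,0,180,0,0,0,0,0,0,255,0,0,0,0,0,0,255,0,0,0,0,0,0,255,0,0,0,0,0,0,255,0,0,0,0,0,0,255,0,0,0,0,0,0,255,0,0,0,0,0,0,255,0,0,0,0,0,0,255,0,0,0,0,0,0,255,0,0,0,0,0,0,255]'

```text
clock: 5.1
position: [520.9, 143.1, 80.5]
tool_rot: [-3.141, -0.0, 2.064]
force: [-0.5, -0.6, -0.5]
opening: 11.5
```

```bash
python3 look.py c side,200,110,130,140,4
```

```text
5.15 [520.8708599  143.10333367  80.52618404] [-3.14095521e+00 -7.78876674e-05  2.06420732e+00] [-1.20470659  0.72343162 -1.4250794 ] 11.858216943699407
```

View pics/c_side.png

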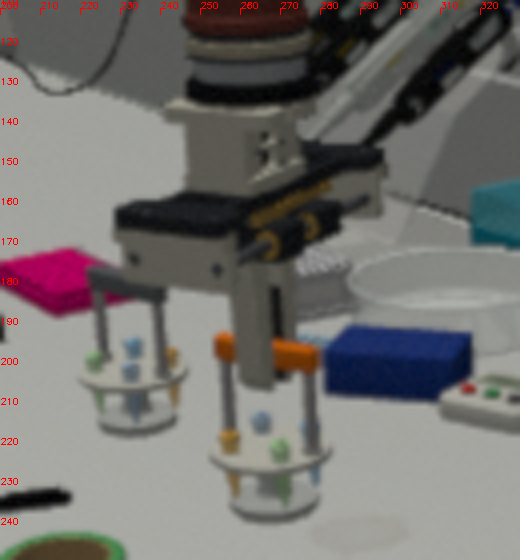

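Request:
move_arm --steps '[0,0,0,0,0,-4,255,0,0,0,0,0,-10,255,0,0,0,0,0,-15,255,0,0,0,0,0,-20,255,0,0,0,0,0,-20,255,0,0,0,0,0,-20,255,0,0,0,0,0,-16,255,0,0,0,0,0,-10,255,0,0,0,0,0,-5,255,0,0,0,0,0,0,255,0,0,0,0,0,0,255]'

```text
clock: 6.25
position: [520.5, 143.1, 200.0]
tool_rot: [-3.14, -0.0, 2.064]
force: [-1.4, -0.1, -2.6]
opening: 11.7
```

```bash
python3 look.py d side,200,80,130,140,4
```

```text
6.3 [520.45458896 143.10588355 199.76913413] [-3.13952150e+00 -4.21447373e-04  2.06426426e+00] [-0.36508805  0.57490465 -2.51653539] 11.42369278344385
```

View pics/d_side.png

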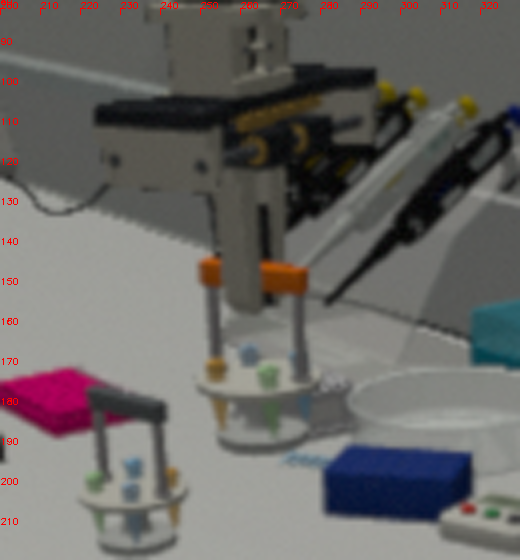

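Request:
move_arm --steps '[0,0,0,-7,-3,0,255,0,0,0,-14,-6,0,255,0,0,0,-20,-9,0,255,0,0,0,-20,-9,0,255,0,0,0,-20,-9,0,255,0,0,0,-20,-9,0,255,0,0,0,-20,-9,0,255,0,0,0,-20,-9,0,255,0,0,0,-20,-9,0,255,0,0,0,-20,-9,0,255,0,0,0,-20,-9,0,255,0,0,0,-20,-9,0,255,0,0,0,-20,-9,0,255,0,0,0,-20,-9,0,255,0,0,0,-20,-9,0,255,0,0,0,-20,-9,0,255,0,0,0,-14,-7,0,255,0,0,0,-8,-4,0,255,0,0,0,-4,-3,0,255,0,0,0,0,0,0,255]'

```text
clock: 8.3
position: [544.4, -215.6, 200.5]
tool_rot: [-3.141, -0.0, 2.064]
force: [-0.6, -0.4, -3.0]
opening: 11.7
```

Request:
move_arm --steps '[0,0,0,0,0,0,255,0,0,0,0,0,0,255,0,0,0,0,0,0,255]'

```text
clock: 8.6
position: [545.0, -214.3, 200.7]
tool_rot: [3.141, -0.0, 2.066]
force: [0.8, -0.1, -2.7]
opening: 11.5
```

```bash
python3 look.py e side,310,130,130,150,4 top,360,160,110,100,6
```

```text
8.7 [ 544.93509004 -214.71824677  200.71534245] [ 3.14148488e+00 -1.43415588e-04  2.06524104e+00] [-0.23410037 -0.171211   -2.9778676 ] 11.555636277033507
```

View pics/e_side.png

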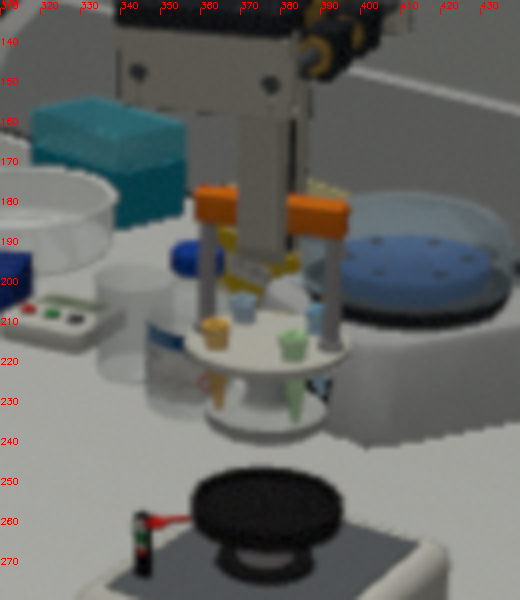

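View pics/e_top.png

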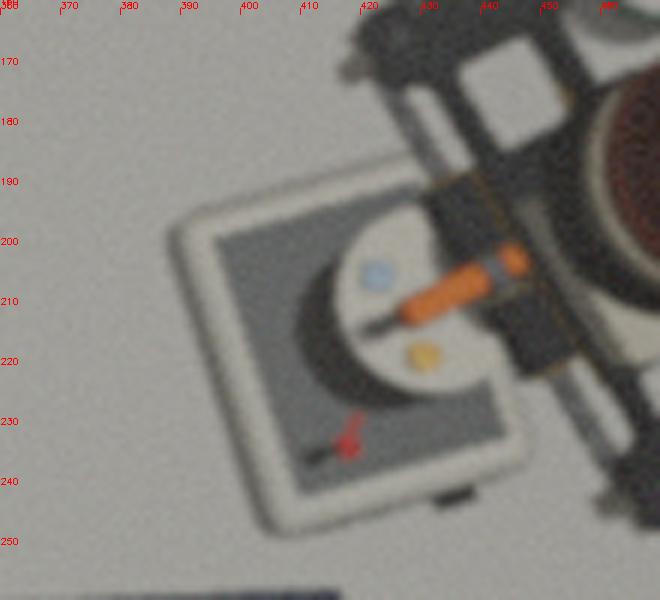

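```bash
python3 - <<'E'
import pickle,numpy as np
from scipy.optimize import least_squares
from h import *
gs=pickle.load(open("e_side.pkl","rb"));gt=pickle.load(open("e_top.pkl","rb"))
zb=120.2
def pred(x,y):
    f=proj(gs,cyl(x,y,zb,zb+8,27)); p=proj(gs,cyl(x,y,zb+35,zb+41,37)); q=proj(gt,cyl(x,y,zb+35,zb+41,37))
    return np.array([f[:,0].min(),f[:,0].max(),f[:,1].max(),p[:,0].min(),p[:,0].max(),p[:,1].max(),q[:,0].min(),q[:,1].max()])
obs=np.array([361.25,392,241,355.75,397.5,223.75,415.7,225.7])-.5
for idx in ([0,1,2,3,4,5],[6,7],list(range(8))):
    s=least_squares(lambda p:(pred(*p)-obs)[idx],[544,-215]); print(s.x,(pred(*s.x)-obs).round(2))
print("at tcp",(pred(544.9,-214.7)-obs).round(2))
E
```

```text
[ 552.57436577 -204.38654166] [ 0.27 -0.73 -0.54  0.47  0.    0.69 -4.04 -3.02]
[ 545.59991521 -213.72157362] [0.7  0.09 2.2  0.84 0.92 3.28 0.   0.  ]
[ 547.641378   -209.92629417] [ 0.19 -0.56  1.19  0.35  0.23  2.33 -1.63 -0.89]
at tcp [0.76 0.19 2.48 0.9  1.03 3.55 0.42 0.3 ]
```

```bash
python3 - <<'E'
import pickle,numpy as np
from h import *
gs=pickle.load(open("e_side.pkl","rb"))
for x,y in((544,-216.6),(545.4,-214.2),(544.5,-215.5)):
  f=proj(gs,cyl(x,y,120,128,27));p=proj(gs,cyl(x,y,78,85,35)); w=proj(gs,cyl(x,y,155,161,37))
  print([((a[:,0].min()+a[:,0].max())/2).round(2) for a in(f,w,p)],f[:,1].max(),p[:,1].min())
d=proj(gs,[[544,-215,120],[554,-215,120],[544,-205,120]]);print(d)
F=gs["frame"].astype(int).sum(2)/3
for r in(205,210,212,215,217,218): print(r,F[r,348:402].astype(int))
for r in(231,233,235): print(r,F[r,355:400].astype(int))
for r in(256,258,260): print(r,F[r,352:402].astype(int))
E
python3 - <<'E'
import cv2
im=cv2.imread("pics/e_side.png")[150:480,150:380]
cv2.imwrite("pics/e_side2.png",cv2.resize(im,None,fx=1.8*1,fy=1.8))
E
```

```text
[np.float64(376.94), np.float64(377.44), np.float64(376.45)] 243.5778566381744 246.63220856126225
[np.float64(376.62), np.float64(377.11), np.float64(376.13)] 242.9197302778031 246.01646906016552
[np.float64(376.74), np.float64(377.23), np.float64(376.24)] 243.29665776623867 246.3691384268006
[[376.21030683 237.01078138]
 [380.29461748 235.62445772]
 [372.49334172 235.2581971 ]]
205 [124 125 123 126 125 135 142 143 142 143 140 112  82  72  71  83 117 130
 128 113 109 111 112 119 115 103  85  89 101 108 112 118 126 133 138 140
 142 142 139 113  85  72  74  76  74  71  68  57  54  54  57  58  60  61]
210 [106 110 115 114 117 124 133 135 134 133 123 108 102 111 110 107 115 125
 134 148 130 117 110 109 109 123 149 159 160 161 161 161 161 160 160 160
 160 157 138 108  98  94  86  77  73  70  69  82  84  71  65  50  37  32]
212 [ 63  76  90 105 113 124 132 138 141 145 122  94  87  89  93  98  96  92
 100 131 153 159 160 159 159 160 160 162 161 162 162 160 158 151 145 141
 147 152 132 108  99  95  85  76  73  71  89 131 144 144 142 141 140 138]
215 [ 73  64  58  55  51  41  37  62 129 156 1
[... 1113 characters left out ...]
46 133 114 116 132 136 132 120 106  85
  80  85  89  90  91  91  92  93  93]
256 [163 162 163 162 157 108  43  23  19  19  20  19  19  22  21  20  22  20
  22  20  20  20  24  20  18  21  21  21  21  20  22  22  20  19  17  20
  21  20  17  16  18  19  26  76 138 158 162 162 161 161]
258 [149 148 146 146 140  95  41  19  19  17  18  20  18  21  21  21  22  21
  21  21  20  19  18  20  17  21  19  22  21  20  22  18  21  19  18  19
  17  20  19  18  18  18  22  65 133 156 158 159 161 162]
260 [ 86  95  98  99 103  95  57  19  11  11  16  16  17  18  19  19  21  18
  19  21  23  23  22  23  19  22  21  21  22  21  21  19  20  20  20  21
  23  20  19  15  14  12  22  59  93 122 141 146 144 144]
```

View pics/e_side2.png

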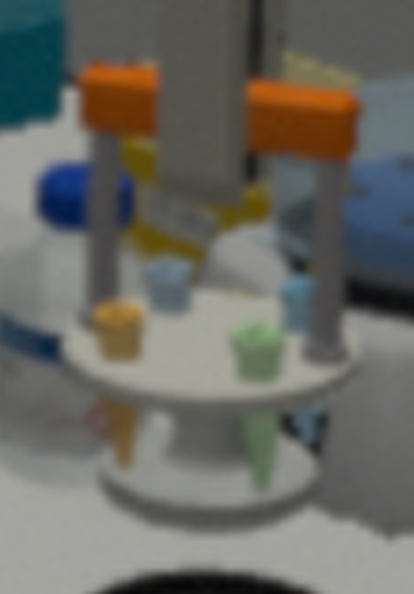

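Request:
move_arm --steps '[0,0,0,-0.9,-1.2,5,255,0,0,0,-0.8,-1.1,7,255,0,0,0,0,0,7,255,0,0,0,0,0,6,255,0,0,0,0,0,4,255,0,0,0,0,0,0,255,0,0,0,0,0,0,255,0,0,0,0,0,0,255]'

```text
clock: 9.5
position: [543.9, -218.0, 172.0]
tool_rot: [3.141, 0.001, 2.064]
force: [0.1, -0.1, -1.6]
opening: 11.9
```

```bash
python3 look.py f side,335,180,80,95,8 top,390,180,75,75,8
```

```text
9.6 [ 543.78230332 -218.017432    172.00340877] [3.14113466e+00 5.55169330e-04 2.06424961e+00] [ 0.30503986 -0.54154474 -3.12206901] 11.899779773745314
```

View pics/f_side.png

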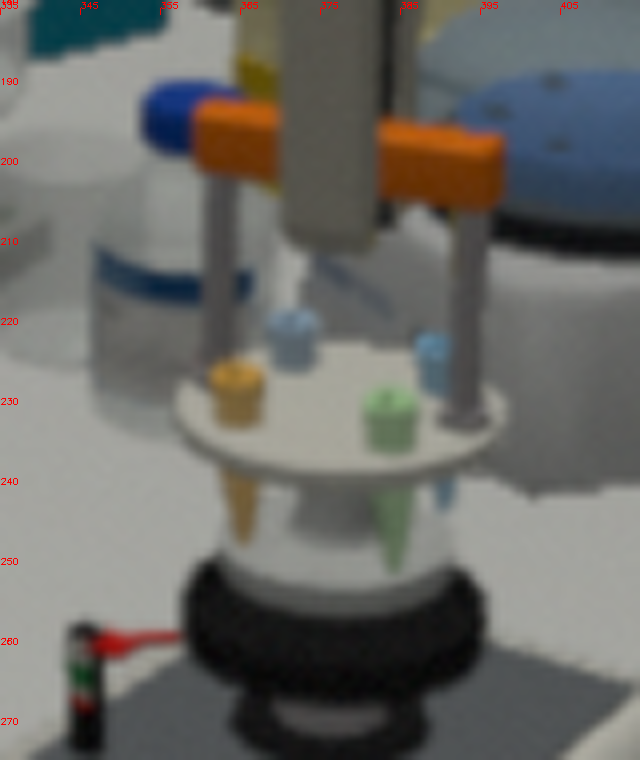

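View pics/f_top.png

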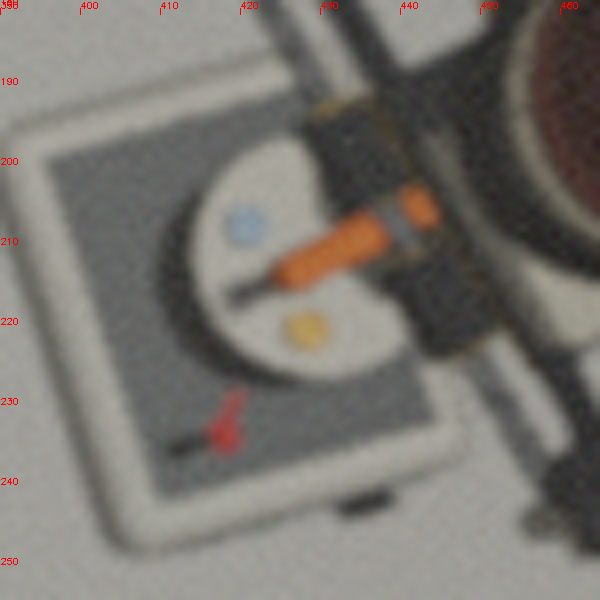

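```bash
python3 - <<'E'
import pickle,numpy as np
from scipy.optimize import least_squares
from h import *
gs=pickle.load(open("f_side.pkl","rb"));gt=pickle.load(open("f_top.pkl","rb"))
zb=91.5
def foot(x,y): return np.r_[cyl(x,y,zb,zb,25),cyl(x,y,zb+2,zb+8,27)]
def pred(x,y):
    f=proj(gs,foot(x,y)); p=proj(gs,cyl(x,y,zb+35,zb+41,37)); q=proj(gt,cyl(x,y,zb+35,zb+41,37))
    return np.array([f[:,0].min(),f[:,0].max(),f[:,1].max(),p[:,0].min(),p[:,0].max(),p[:,1].max(),p[:,1].min(),q[:,0].min(),q[:,1].max()])
obs=np.array([335+218/8,335+456/8,180+615/8,335+174/8,335+507/8,180+483/8,180+340/8,390+190/8,180+382/8])-.5
for idx in ([0,1,3,4,7,8],[7,8],list(range(9))):
    s=least_squares(lambda p:(pred(*p)-obs)[idx],[544,-215]); print(s.x,(pred(*s.x)-obs).round(2))
def plat(x,y):
    p=proj(gs,cyl(x,y,78,85,35)); q=proj(gt,cyl(x,y,78,85,35)); return np.array([p[:,0].min(),p[:,0].max(),p[:,1].max(),q[:,0].min(),q[:,1].max()])
ob=np.array([335+182/8,335+488/8,180+702/8,390+158/8,180+388/8])-.5
s=least_squares(lambda p:(plat(*p)-ob),[544,-215]); print(s.x,s.fun.round(2))
E
```

```text
[ 543.64053979 -216.99752586] [-0.12  0.05  1.47  0.05 -0.05  2.84  1.22  0.05 -0.06]
[ 543.49087276 -216.85942402] [-0.23 -0.07  1.46 -0.06 -0.16  2.84  1.22  0.   -0.  ]
[ 546.18211234 -214.15786957] [-0.08 -0.04  0.51  0.12 -0.16  1.92  0.45 -1.14 -1.12]
[ 543.57944248 -217.14903173] [-0.05  0.26  0.06 -0.25  0.19]
```

Request:
move_arm --steps '[0,0,0,0,0,3,255,0,0,0,0,0,3,255,0,0,0,0,0,2,255,0,0,0,0,0,1,255,0,0,0,0,0,1,255,0,0,0,0,0,0,255,0,0,0,0,0,0,255]'

```text
clock: 10.3
position: [543.6, -218.0, 161.7]
tool_rot: [-3.142, 0.0, 2.064]
force: [-0.1, 0.6, -2.0]
opening: 11.8
```

Request:
move_arm --steps '[0,0,0,0,0,1,255,0,0,0,0,0,1,255,0,0,0,0,0,0,255,0,0,0,0,0,0,255]'

```text
clock: 10.7
position: [543.5, -217.9, 159.6]
tool_rot: [-3.141, -0.0, 2.064]
force: [-0.4, 0.3, -2.4]
opening: 11.8
```

```bash
python3 look.py g side,335,180,80,95,8; python3 -c "
from station import bot
print(bot.sense()['torque'])"
```

```text
10.75 [ 543.55682442 -217.90681718  159.64390068] [-3.14150500e+00 -3.12542972e-05  2.06428753e+00] [-0.76586066  0.18888717 -3.29223441] 11.91661539934938
[-0.03181999 -0.00249292 -0.01960304]
```

View pics/g_side.png

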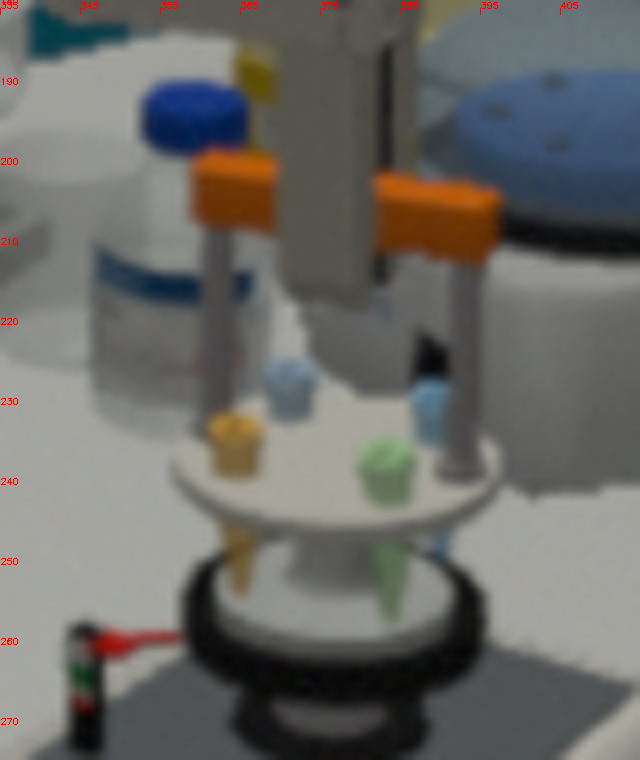

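Request:
move_arm --steps '[0,0,0,0,0,1,255,0,0,0,0,0,0.5,255,0,0,0,0,0,0,255,0,0,0,0,0,0,255]'

```text
clock: 11.15
position: [543.7, -218.1, 158.8]
tool_rot: [3.141, 0.001, 2.064]
force: [-1.6, -0.2, 4.5]
opening: 11.6
```

Request:
move_arm --steps '[0,0,0,0,0,1,255,0,0,0,0,0,0.5,255,0,0,0,0,0,0,255,0,0,0,0,0,0,255]'

```text
clock: 11.55
position: [543.7, -218.1, 156.9]
tool_rot: [3.141, 0.0, 2.064]
force: [-2.0, 0.4, 4.3]
opening: 11.7
```

```bash
python3 look.py i side,335,180,80,95,8
```

```text
11.6 [ 543.71307411 -218.11190874  156.94118352] [3.14141075e+00 4.99200796e-04 2.06424596e+00] [-2.04112586  0.26935115  5.43476796] 11.661338056949397
```

View pics/i_side.png

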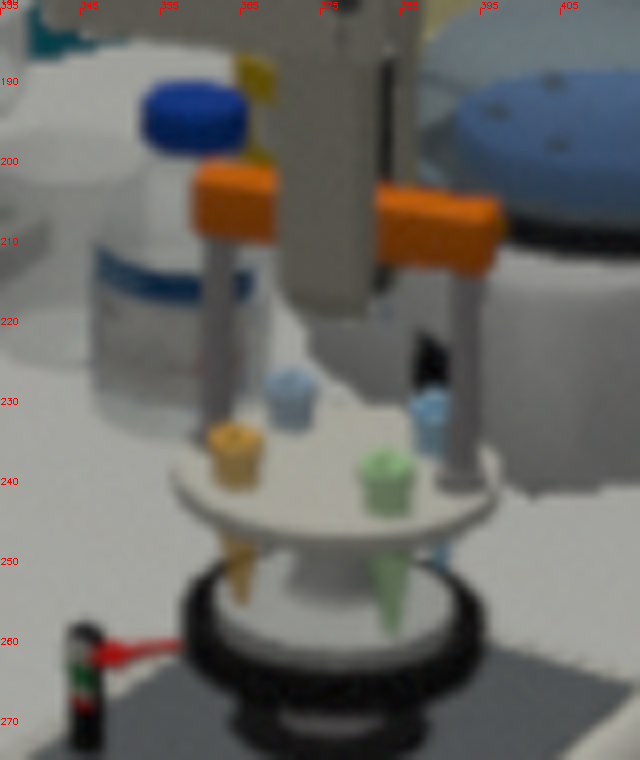

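Request:
move_arm --steps '[0,0,0,0,0,1,255,0,0,0,0,0,1,255,0,0,0,0,0,1,255,0,0,0,0,0,0.5,255,0,0,0,0,0,0,255,0,0,0,0,0,0,255,0,0,0,0,0,0,255]'

```text
clock: 12.3
position: [543.7, -218.2, 153.9]
tool_rot: [3.141, 0.001, 2.064]
force: [-2.7, 0.8, 8.5]
opening: 11.5
```

```bash
python3 look.py j side,335,180,80,95,8
```

```text
12.35 [ 543.71184054 -218.20284815  153.90749896] [3.14119586e+00 6.76767732e-04 2.06415361e+00] [-2.73533317  1.03500255  8.34405193] 11.60673916886996
```

View pics/j_side.png

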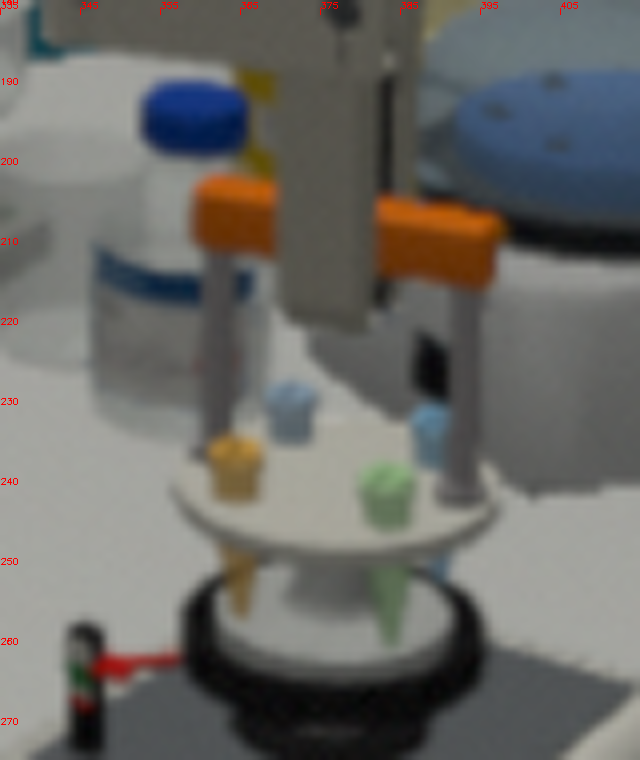

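Request:
move_arm --steps '[0,0,0,0,0,1,255,0,0,0,0,0,1,255,0,0,0,0,0,0.5,255,0,0,0,0,0,0,255,0,0,0,0,0,0,255,0,0,0,0,0,0,255]'

```text
clock: 12.95
position: [543.8, -218.2, 151.7]
tool_rot: [3.141, 0.001, 2.064]
force: [-2.8, 0.4, 7.8]
opening: 11.8
```

```bash
python3 look.py k side,335,180,80,95,8 top,390,180,75,75,8
python3 - <<'E'
import cv2,pickle
a=[]
for t in "gijk":
    f=pickle.load(open(t+"_side.pkl","rb"))["frame"][252:280,335:365,::-1]; a.append(cv2.resize(f,None,fx=6,fy=16,interpolation=cv2.INTER_CUBIC))
cv2.imwrite("pics/gauge.png",cv2.hconcat(a))
E
```

```text
13.05 [ 543.76748022 -218.24249862  151.74846412] [3.14097205e+00 8.41446558e-04 2.06411014e+00] [-2.89016706  0.78421013  8.55538875] 11.539135328522127
```

View pics/k_side.png

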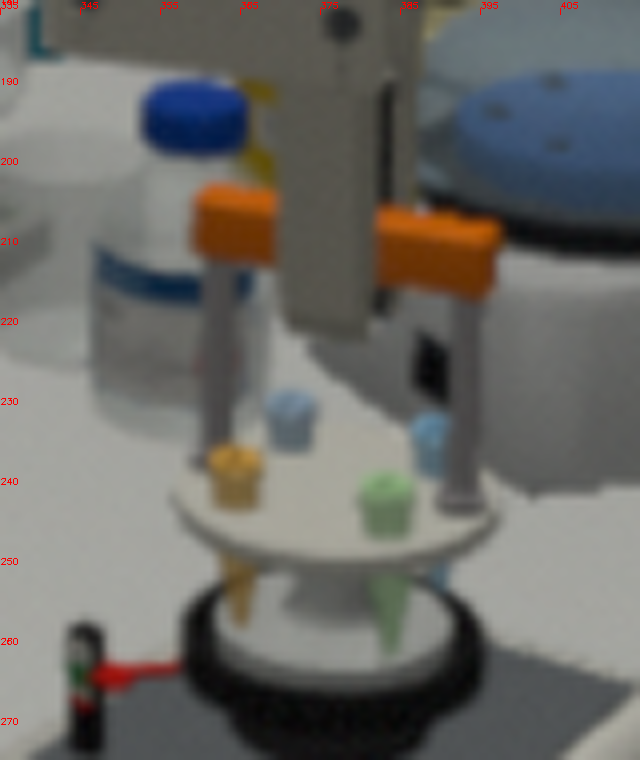

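View pics/gauge.png

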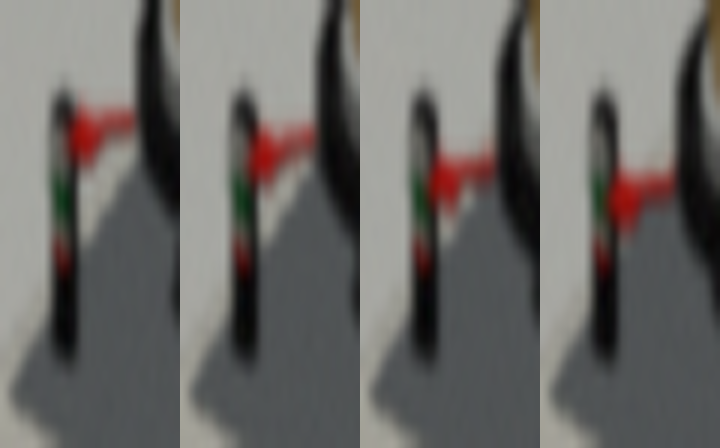

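View pics/k_top.png

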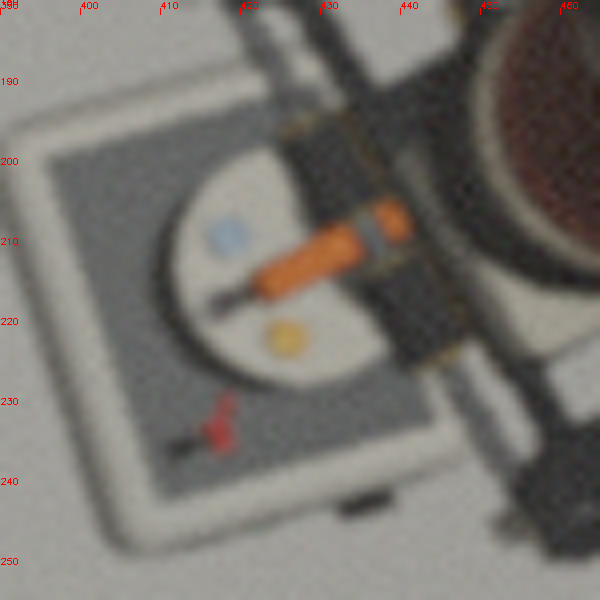

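Request:
move_arm --steps '[0,0,0,0,0,0,255,0,0,0,0,0,0,255,0,0,0,0,0,0,255,0,0,0,0,0,0,255,0,0,0,0,0,0,255,0,0,0,0,0,0,255,0,0,0,0,0,0,255,0,0,0,0,0,0,255,0,0,0,0,0,0,255,0,0,0,0,0,0,255,0,0,0,0,0,0,255,0,0,0,0,0,0,255,0,0,0,0,0,0,255,0,0,0,0,0,0,255,0,0,0,0,0,0,255,0,0,0,0,0,0,255,0,0,0,0,0,0,255,0,0,0,0,0,0,255,0,0,0,0,0,0,255,0,0,0,0,0,0,255]'

```text
clock: 15.05
position: [543.8, -218.2, 151.7]
tool_rot: [3.141, 0.001, 2.064]
force: [-3.0, 1.7, 8.5]
opening: 11.8
```

Request:
move_arm --steps '[0,0,0,0,0,0,255,0,0,0,0,0,0,255,0,0,0,0,0,0,255,0,0,0,0,0,0,255,0,0,0,0,0,0,255,0,0,0,0,0,0,255,0,0,0,0,0,0,255,0,0,0,0,0,0,255,0,0,0,0,0,0,255,0,0,0,0,0,0,255,0,0,0,0,0,0,255,0,0,0,0,0,0,255,0,0,0,0,0,0,255,0,0,0,0,0,0,255,0,0,0,0,0,0,255,0,0,0,0,0,0,255,0,0,0,0,0,0,255,0,0,0,0,0,0,255,0,0,0,0,0,0,255,0,0,0,0,0,0,255]'

```text
clock: 17.05
position: [543.8, -218.2, 151.7]
tool_rot: [3.141, 0.001, 2.064]
force: [-2.8, 1.3, 9.1]
opening: 11.9
```

```bash
python3 look.py l side,335,180,80,95,8
```

```text
17.1 [ 543.7543006  -218.21846526  151.72711849] [3.14098851e+00 7.89377412e-04 2.06409394e+00] [-2.680378    1.00626033  9.19216722] 11.901812129157857
```

View pics/l_side.png

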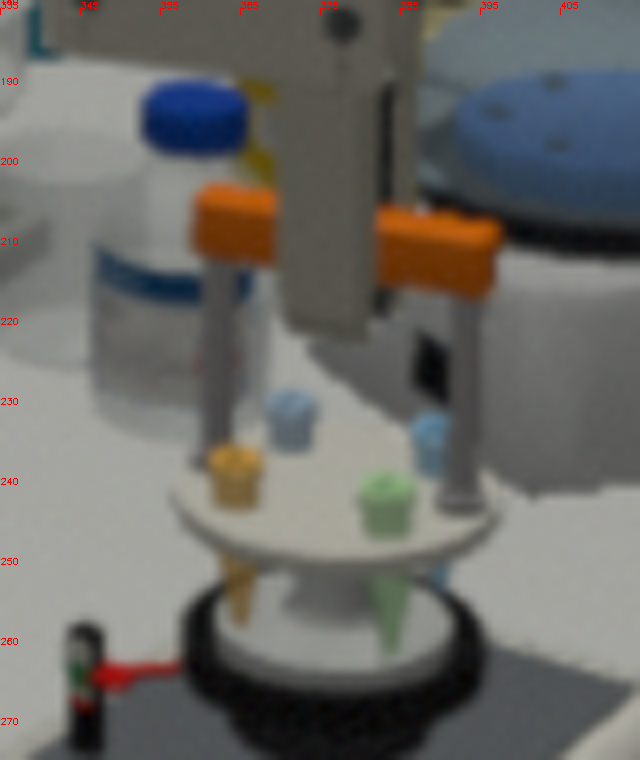

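```bash
python3 -c "
from station import bot
print(bot.job_done())"
```

```text
the job is handed in; nothing more can be done
None
```

I lifted the orange-handled carrier by its bar and stood it in the touch mixer's recess. I then pressed the platform about 7.6 mm down and held it there for 4 s. I handed the job in still gripping and pressing, at about 17 s of the 56 s allowed. The job reported no verdict.

Last checks:
- **Travel:** first contact came at TCP z of about 159.3 mm, against 159.5 mm expected. The final TCP z was a steady 151.7 mm. The red pointer stands mid-green, and the shift I measured in the picture also gives about 7.6 mm.
- **Force:** the net vertical force was about 9 N, or roughly 11.5–12 N on the platform once the carrier's weight is added back. About 11.3 N was expected at this travel.
- **Grip:** the finger opening was 11.9 mm on the 12 mm bar.
- **Centring and tilt:** the carrier was within about 0.2 mm of the platform's axis when I measured both just before lowering. The tool was vertical to within 0.001 rad.
- **Bystanders:** none were touched that I could see, but I took no full overview picture at the end.

**Disagreements:**
- The side camera showed the carrier 1–3 pixels higher than the calibration predicts. For position I used the top view and the side view's columns, and for height I used contact force.
- A sideways force of about 3 N remained at the end. I think it comes from arm flex, but I didn't check that.

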